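Power up the stall's battery box

TASK

Show the customer that the plug-in battery charger and the little plug-in lamp work: on the battery power box, lightly press the main switch fully on with a fingertip, then the rocker switch in front of the charger, and last the rocker switch in front of the lamp. Only press, and gently; leave the other two rockers off, do not lift or shift the charger or the lamp in their sockets, and leave the things around the box where they are.

Things in the scene. Friction and masses are not known exactly. Their poses are not given: they have to be found in the camera images.
- box: battery power box, fixed, grey with black top, 170 mm deep (x, front to back, front nearest the robot) x 340 wide (y, to its left) x 100 high; origin: centre of underside. Along the front of its top are 5 rocker switches, 40 mm before the centre line: the larger main one at the left end, then 4 outlet rockers 62 mm apart. 70 mm straight behind each outlet rocker is the socket it switches
- main (a joint): main switch, 40 mm long (front to back) x 30 wide. It stays where it is left. 0 = off (front half, towards the robot, tilted up), 0.32 rad = fully on (front half nearly level, back half up). About 3 N at its raised front end moves it. Off, this end stands 11.5 mm over the box top and sinks 6 mm to fully on; its rubber seal gives 0.2 mm per N.
- main_press (a point): where to press the main switch: near the front end, 17 mm in front of its pivot, on the surface (moves with the switch: off 10.2 mm, on 5 mm over the box top)
- rocker1 (a joint): outlet rocker 1 of 4 counted from the left, next to the main switch (y = 56 mm on the box), 32 mm long (front to back) x 22 wide. It stays where it is left. 0 = off (front half, towards the robot, tilted up), 0.32 rad = fully on (front half nearly level, back half up). About 3 N at its raised front end moves it; off, this end stands 10 mm over the box top and sinks 5 mm to fully on; rubber seal gives 0.2 mm per N.
- rocker1_press (a point): where to press outlet rocker 1: near the front end, 13.6 mm in front of its pivot, on the surface (off: 8.8 mm, on: 4.6 mm over the box top). The round socket behind it (40 mm across, 15 deep) holds the charger, the lamp, or is closed by a flat round grey cover 48 mm across, 3 mm high
- rocker2 (a joint): outlet rocker 2 of 4 counted from the left, next to the main switch (y = -6 mm on the box), 32 mm long (front to back) x 22 wide. It stays where it is left. 0 = off (front half, towards the robot, tilted up), 0.32 rad = fully on (front half nearly level, back half up). About 3 N at its raised front end moves it; off, this end stands 10 mm over the box top and sinks 5 mm to fully on; rubber seal gives 0.2 mm per N.
- rocker2_press (a point): where to press outlet rocker 2: near the front end, 13.6 mm in front of its pivot, on the surface (off: 8.8 mm, on: 4.6 mm over the box top). The round socket behind it (40 mm across, 15 deep) holds the charger, the lamp, or is closed by a flat round grey cover 48 mm across, 3 mm high
- rocker3 (a joint): outlet rocker 3 of 4 counted from the left, next to the main switch (y = -68 mm on the box), 32 mm long (front to back) x 22 wide. It stays where it is left. 0 = off (front half, towards the robot, tilted up), 0.32 rad = fully on (front half nearly level, back half up). About 3 N at its raised front end moves it; off, this end stands 10 mm over the box top and sinks 5 mm to fully on; rubber seal gives 0.2 mm per N.
- rocker3_press (a point): where to press outlet rocker 3: near the front end, 13.6 mm in front of its pivot, on the surface (off: 8.8 mm, on: 4.6 mm over the box top). The round socket behind it (40 mm across, 15 deep) holds the charger, the lamp, or is closed by a flat round grey cover 48 mm across, 3 mm high
- rocker4 (a joint): outlet rocker 4 of 4 counted from the left, next to the main switch (y = -130 mm on the box), 32 mm long (front to back) x 22 wide. It stays where it is left. 0 = off (front half, towards the robot, tilted up), 0.32 rad = fully on (front half nearly level, back half up). About 3 N at its raised front end moves it; off, this end stands 10 mm over the box top and sinks 5 mm to fully on; rubber seal gives 0.2 mm per N.
- rocker4_press (a point): where to press outlet rocker 4: near the front end, 13.6 mm in front of its pivot, on the surface (off: 8.8 mm, on: 4.6 mm over the box top). The round socket behind it (40 mm across, 15 deep) holds the charger, the lamp, or is closed by a flat round grey cover 48 mm across, 3 mm high
- charger: plug-in battery charger, loose in one of the sockets: white block 66 mm (x) x 56 (y), top 40 mm over the box top, with two round steel cells lying in a bay on its top; origin on the socket's axis at the socket's floor, 15 mm below the box top; axes as the box. Belongs to the outlet rocker 70 mm straight in front of it.
- lamp: plug-in night lamp, loose in one of the sockets: white base 38 mm square with a round white dome, top 43 mm over the box top; origin on the socket's axis at the socket's floor, 15 mm below the box top; axes as the box. Belongs to the outlet rocker 70 mm straight in front of it.
- headlamp: bystander: steel bicycle headlamp lying on its face, 100 mm across, 56 high, left of the box; origin under its centre
- bell: bystander: bicycle bell with brass dome, 56 mm across, 41 high, right of the box; origin under its centre
- spanner: bystander: spanner 170 mm long lying behind the box; origin under it
- jar: bystander: glass jar with steel lid, 60 mm across, 75 high, behind the box to the right; origin under its centre
Mind the look-alikes: they are no part of the job. Leave any blue, orange or pink look-alike of the charger alone.

How it is judged:
On the way, in this order (a step that is already met when the one before it is completed fails the run):
1. the main switch is on (value of joint main above 0.26 rad), for 0.1 s.
2. the rocker in front of the charger is on (((horizontal distance between charger and rocker1_press below 0.09 m and value of joint rocker1 above 0.26 rad) or (horizontal distance between charger and rocker2_press below 0.09 m and value of joint rocker2 above 0.26 rad) or (horizontal distance between charger and rocker3_press below 0.09 m and value of joint rocker3 above 0.26 rad) or (horizontal distance between charger and rocker4_press below 0.09 m and value of joint rocker4 above 0.26 rad))), for 0.1 s.
3. the rocker in front of the lamp is on (((horizontal distance between lamp and rocker1_press below 0.09 m and value of joint rocker1 above 0.26 rad) or (horizontal distance between lamp and rocker2_press below 0.09 m and value of joint rocker2 above 0.26 rad) or (horizontal distance between lamp and rocker3_press below 0.09 m and value of joint rocker3 above 0.26 rad) or (horizontal distance between lamp and rocker4_press below 0.09 m and value of joint rocker4 above 0.26 rad))), for 0.1 s.
At the end, for the whole second after the job is handed in: The main switch and the rockers in front of the charger and of the lamp are on (joint above 0.26 of 0.32 rad), the other two rockers off (below 0.08 rad); charger and lamp upright and within 6 mm of where they were, bystanders within 20 mm (value of joint main above 0.26 rad and ((horizontal distance between charger and rocker1_press below 0.09 m and value of joint rocker1 above 0.26 rad) or (horizontal distance between charger and rocker2_press below 0.09 m and value of joint rocker2 above 0.26 rad) or (horizontal distance between charger and rocker3_press below 0.09 m and value of joint rocker3 above 0.26 rad) or (horizontal distance between charger and rocker4_press below 0.09 m and value of joint rocker4 above 0.26 rad)) and ((horizontal distance between lamp and rocker1_press below 0.09 m and value of joint rocker1 above 0.26 rad) or (horizontal distance between lamp and rocker2_press below 0.09 m and value of joint rocker2 above 0.26 rad) or (horizontal distance between lamp and rocker3_press below 0.09 m and value of joint rocker3 above 0.26 rad) or (horizontal distance between lamp and rocker4_press below 0.09 m and value of joint rocker4 above 0.26 rad)) and not ((not (horizontal distance between charger and rocker1_press below 0.09 m) and not (horizontal distance between lamp and rocker1_press below 0.09 m) and value of joint rocker1 above 0.08 rad) or (not (horizontal distance between charger and rocker2_press below 0.09 m) and not (horizontal distance between lamp and rocker2_press below 0.09 m) and value of joint rocker2 above 0.08 rad) or (not (horizontal distance between charger and rocker3_press below 0.09 m) and not (horizontal distance between lamp and rocker3_press below 0.09 m) and value of joint rocker3 above 0.08 rad) or (not (horizontal distance between charger and rocker4_press below 0.09 m) and not (horizontal distance between lamp and rocker4_press below 0.09 m) and value of joint rocker4 above 0.08 rad)) and distance of each of charger, lamp from where it was at the start of the episode below 0.006 m and distance of each of headlamp, bell, spanner, jar from where it was at the start of the episode below 0.02 m and angle between each of charger, lamp's own z axis and vertical below 0.1 rad); the robot touches nothing.
It fails at once if a switch was pressed out of order (main, charger, lamp) ((((horizontal distance between charger and rocker1_press below 0.09 m and value of joint rocker1 above 0.16 rad) or (horizontal distance between charger and rocker2_press below 0.09 m and value of joint rocker2 above 0.16 rad) or (horizontal distance between charger and rocker3_press below 0.09 m and value of joint rocker3 above 0.16 rad) or (horizontal distance between charger and rocker4_press below 0.09 m and value of joint rocker4 above 0.16 rad)) and value of joint main below 0.26 rad) or (((horizontal distance between lamp and rocker1_press below 0.09 m and value of joint rocker1 above 0.16 rad) or (horizontal distance between lamp and rocker2_press below 0.09 m and value of joint rocker2 above 0.16 rad) or (horizontal distance between lamp and rocker3_press below 0.09 m and value of joint rocker3 above 0.16 rad) or (horizontal distance between lamp and rocker4_press below 0.09 m and value of joint rocker4 above 0.16 rad)) and not ((horizontal distance between charger and rocker1_press below 0.09 m and value of joint rocker1 above 0.26 rad) or (horizontal distance between charger and rocker2_press below 0.09 m and value of joint rocker2 above 0.26 rad) or (horizontal distance between charger and rocker3_press below 0.09 m and value of joint rocker3 above 0.26 rad) or (horizontal distance between charger and rocker4_press below 0.09 m and value of joint rocker4 above 0.26 rad)))).
It fails at once if a rocker of an unused socket was pressed ((not (horizontal distance between charger and rocker1_press below 0.09 m) and not (horizontal distance between lamp and rocker1_press below 0.09 m) and value of joint rocker1 above 0.12 rad) or (not (horizontal distance between charger and rocker2_press below 0.09 m) and not (horizontal distance between lamp and rocker2_press below 0.09 m) and value of joint rocker2 above 0.12 rad) or (not (horizontal distance between charger and rocker3_press below 0.09 m) and not (horizontal distance between lamp and rocker3_press below 0.09 m) and value of joint rocker3 above 0.12 rad) or (not (horizontal distance between charger and rocker4_press below 0.09 m) and not (horizontal distance between lamp and rocker4_press below 0.09 m) and value of joint rocker4 above 0.12 rad)).
It fails at once if the box or a switch was pressed harder than 25 N (contact force between any of the arm, the fingers and box above 25 N).
It fails at once if the charger or the lamp was shifted or lifted (distance of any of charger, lamp from where it was at the start of the episode above 0.008 m).
It fails at once if a bystander was moved (distance of any of headlamp, bell, spanner, jar from where it was at the start of the episode above 0.025 m).
It also fails if it takes over 45 s, if anything falls off the work surface, if the arm or the gripper's body presses on something with over 40 N, if the wrist force passes 120 N, or if a joint passes its speed limit or range.

ROBOT

A 6-joint arm with a two-finger parallel gripper is mounted at the origin on the work surface. World frame = base frame: x ahead of the robot, y to its left, z up, the work surface at z = 0. Lengths are in m, angles in rad, forces in N, time in s.
With the tool pointing down it reaches from about 0.375 to 0.975 m from the base axis. Payload 3.8 kg.
Tool frame: the origin (TCP) lies at the very end of the fingers, on their centre line; the grasp point (between the pads) lies 19 mm behind it; z points along the fingers, y is the direction in which the jaws open and shut (so a half turn about z gives the same grasp; the last joint's range is limited). The gripper opens to 85 mm and grips with 20 to 120 N. Pads are 22 mm wide; open, the fingers measure 114 mm over their backs; the gripper's body (76 mm by 85 mm) begins 54 mm behind the grasp point. The pads swing forward as they close: fully open they stand 13 mm farther back than shut.
Start: joints at [-1.333, 0.264, 1.604, -0, 1.274, -0.037], TCP at [0.183, -0.65, 0.231] pointing down, gripper open.
Joint ranges: [-2.63, 2.63], [-0.94, 2.18], [0.31, 2.57], [-1.31, 4.45], [0, 2.66], [-2.55, 2.55]. Speed limits (rad/s): [2.57, 2.57, 3.14, 3.14, 3.14, 3.14].

INTERFACE

Orientations are given as a rotation vector (axis times angle).
In Python, from workcell import bot, viewer gives the robot as it stands.
- The arm moves only by the tool jog_arm, never from a script. Its argument "motion" is a list of rows, each an object of numbers: "dx", "dy", "dz": the shift along the world's x, y, z in cm; "turn": the turn about the world's z in rad. A call has 1 to 12 rows; each row shifts and turns the commanded pose from where the row before left it; what a row does not reach is not made up. A row lasts 1/12 s, in which the tool goes at most 41.7 mm and 7.16 degrees, less where a joint would pass 70% of its speed; a pose out of reach is approached as far as the arm can. A call is refused whole if a number of a shift passes 4.17 or a number of a turn 0.125, either way. A call with a gripper value outside its range is refused whole. "fingers" is the finger opening in cm, from 0 to 8.54, set as the call begins (left out, the last holds). The fingers move at their own pace and stop on an object; "grip_force" is the grip in N (left out, the last holds). Time passes only in rows, so rows that do not move let the fingers close. It gives the time, the measured TCP pose, the force and the opening at its end, in the units of the state.
- bot.read_state(): the state, without advancing time (a new reading comes with each control period).
- viewer.read_camera(name): name is "side" or "top" or "wrist"; returns (picture, depth): 384x512x3 uint8, red, green, blue; 384x512 float32, m along the optical axis (not along the pixel's ray), 0 where there is no reading.
- viewer.camera_info(name): a dict with "vertical_fov" (degrees; the focal length in pixels is half the picture's height over the tangent of half this angle, whatever the lens; pixels are square), "cx", "cy" (the principal point, pixels), "R" (3x3) and "t" (3): a world point X has camera coordinates R X + t. Camera axes: x right, y down, z forward; pixel columns grow to the right and rows downward; lengths in m; the calibration is good to about 2 mm. A picture is of the moment at which its call begins: read the wrist's pose just before it. camera_info takes no time and is no camera call; for the wrist camera it gives the pose at the moment of the call.
- bot.finish_job(): hands the job in, once; it reports no verdict.
The state is a dict: "time": time; "q": joint angles; "joint_vel": joint speeds; "joint_torque": joint torques, N m; "tool_pos": TCP position; "tcp_rot": TCP orientation; "wrist_force": force on the tool from outside, world axes, zero at the start; "torque": the same for the moment, N m; "width": opening from 0.0 (shut) to 1.0 (fully open).
Only numpy, scipy, OpenCV 4.12 (cv2) and the standard library are available. Lean on these libraries where they do the work, as an engineer would, in place of code of your own. Each camera call takes 0.05 s, during which the arm holds its last target. There are 200 camera calls.

## Working session

There is one attempt and no reset: what is moved stays moved. The work goes in short steps, Python scripts to look and compute and a tool call to move; the robot and the scene stay as the last step left them, time stands still between calls to the robot, and variables do not carry over. Pictures are saved under pics/ and viewed, about 8 in all and at most 12, crops included, and the job is handed in when it is done.

Besides the shell and the picture viewer there is one more tool, called as name([rows], argument=value, ...), one row to a line, values as JSON. jog_arm: Moves the arm, as the interface text tells. Its arguments: {"type":"object","properties":{"motion":{"type":"array"},"fingers":{"type":"number"},"grip_force":{"type":"number"}},"required":["motion"]}

```bash
mkdir -p pics; cat > h.py <<'E'
import numpy as np, cv2
from workcell import bot, viewer
def K(i,shape=(384,512)):
    f=shape[0]/2/np.tan(np.radians(i["vertical_fov"])/2); return f,i["cx"],i["cy"]
def onplane(i,u,v,z):
    f,cx,cy=K(i); R=np.array(i["R"]);t=np.array(i["t"])
    d=R.T@np.array([(u-cx)/f,(v-cy)/f,1]); c=-R.T@t
    return c+d*(z-c[2])/d[2]
def cloud(i,dep):
    f,cx,cy=K(i); R=np.array(i["R"]);t=np.array(i["t"])
    v,u=np.mgrid[:dep.shape[0],:dep.shape[1]]
    P=np.stack([(u-cx)/f*dep,(v-cy)/f*dep,dep],-1)
    return (P-t)@R
def proj(i,X):
    f,cx,cy=K(i); c=np.array(i["R"])@np.array(X)+np.array(i["t"]); return c[0]/c[2]*f+cx,c[1]/c[2]*f+cy
E
python3 - <<'E'
from h import *
for n in("top","side"):
    i=viewer.camera_info(n); p,d=viewer.read_camera(n)
    np.savez(n,p=p,d=d); print(n,i["vertical_fov"],i["cx"],i["cy"],-np.array(i["R"]).T@i["t"])
    cv2.imwrite(f"pics/{n}.png",p[:,:,::-1])
s=bot.read_state(); print(s["time"],s["tool_pos"],s["tcp_rot"],s["width"])
E
```

```text
top 42.44618063840085 250.80685216237742 200.79595998943387 [0.46511842 0.07029733 1.25073745]
side 56.07957970621317 253.92121194009005 191.76747811444096 [0.30210802 0.57151772 0.68570496]
0.1 [ 0.18300199 -0.64901848  0.23007913] [-3.10998784e+00 -4.29941882e-01  2.85898613e-04] 0.999709435568079
```

View pics/top.png

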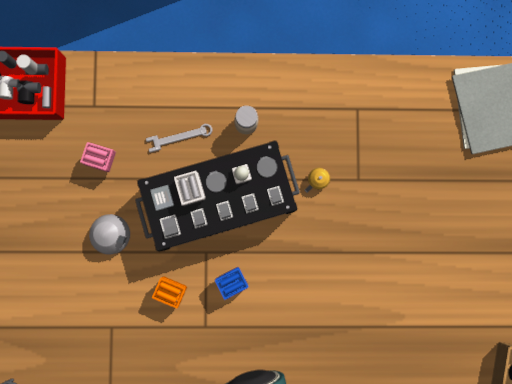

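View pics/side.png

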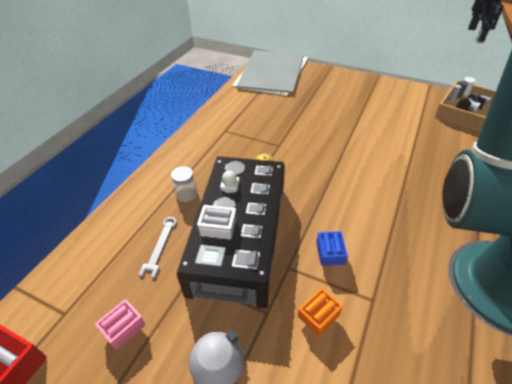

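Top view: the main switch is at (170,226) and rockers 1–4 are at (199,218), (224,210), (250,203) and (276,195). The white block with two cells at (189,188) is behind rocker 1, and the domed lamp at (242,173) is behind rocker 3. There are grey covers behind rockers 2 and 4. The pink (97,156), orange (169,292) and blue (231,284) look-alikes are off the box. Next I'll confirm with a crop and fit the box pose.

```bash
cat > m.py <<'E'
from h import *
z=np.load("top.npz");p=z["p"];i=viewer.camera_info("top")
g=cv2.cvtColor(p,cv2.COLOR_RGB2GRAY)
roi=np.zeros_like(g);roi[140:252,132:302]=1
dark=((g<50)&(roi>0)).astype(np.uint8)
dark=cv2.morphologyEx(dark,cv2.MORPH_OPEN,np.ones((5,5)))
c=max(cv2.findContours(dark,0,2)[0],key=cv2.contourArea)
hull=cv2.convexHull(c); rect=cv2.minAreaRect(hull); print("rect",rect)
bx=cv2.boxPoints(rect)
W=np.array([onplane(i,u,v,.1)[:2] for u,v in bx]); print(W.round(4),np.linalg.norm(np.diff(W,axis=0),axis=1))
m=np.zeros_like(g);cv2.fillConvexPoly(m,hull,1);m=cv2.erode(m,np.ones((5,5)))
n,l,st,ce=cv2.connectedComponentsWithStats(((g>90)&(m>0)).astype(np.uint8))
B=[]
for k in range(1,n):
    if st[k][4]>60:
        w=onplane(i,*ce[k],.105); print(ce[k].round(1),st[k],w.round(4))
E
python3 m.py; python3 - <<'E'
import cv2,numpy as np
a=cv2.imread('pics/top.png')[138:255,130:305]
cv2.imwrite('pics/crop.png',cv2.resize(a,None,fx=4.4,fy=4.4,interpolation=2))
E
```

```text
rect ((216.7669219970703, 196.50070190429688), (75.42675018310547, 146.71173095703125), 73.88658142089844)
[[ 0.5991  0.3079]
 [ 0.6981 -0.0208]
 [ 0.5271 -0.0698]
 [ 0.4314  0.2564]] [0.34330039 0.17788362 0.33984822]
[266.4 166.3] [257 156  20  21 316] [0.6344 0.0039 0.105 ]
[241.4 173.2] [232 164  20  19 272] [0.6176 0.0623 0.105 ]
[189.2 187.3] [174 170  32  35 769] [0.5838 0.1833 0.105 ]
[215.4 181. ] [206 171  20  21 317] [0.599  0.1227 0.105 ]
[161.5 197.2] [151 185  23  25 399] [0.5604 0.247  0.105 ]
[274.9 194.4] [267 186  17  20 214] [ 0.5684 -0.0161  0.105 ]
[249.5 201.9] [241 193  18  20 216] [0.5507 0.0432 0.105 ]
[223.9 209.4] [216 200  17  21 216] [0.5329 0.1023 0.105 ]
[198.3 216.8] [190 208  18  20 213] [0.5154 0.1614 0.105 ]
[169.5 225.1] [159 215  22  23 321] [0.4958 0.2274 0.105 ]
```

View pics/crop.png

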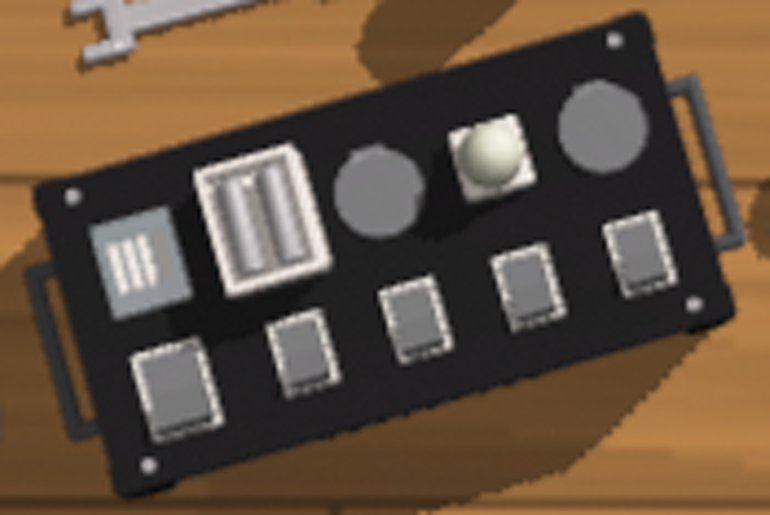

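The crop agrees: the charger (white, two steel cells, original (189,188)) is behind rocker 1, and the lamp (dome, (242,173)) is behind rocker 3. All switches have their front half tilted up, so they are off.

From the fit, box yaw is 0.29 and its centre is (0.569, 0.120). The press points are main (0.479, 0.222), r1 (0.502, 0.158) and r3 (0.537, 0.039). The jaws already lie along box y.

jog_arm([
  {"dx": 2, "dy": 3.5, "turn": 0.015},
  {"dx": 2, "dy": 3.5},
  {"dx": 2, "dy": 3.5},
  {"dx": 2, "dy": 3.5},
  {"dx": 2, "dy": 3.5},
  {"dx": 2, "dy": 3.5},
  {"dx": 2, "dy": 3.5},
  {"dx": 2, "dy": 3.5},
  {"dx": 2, "dy": 3.5},
  {"dx": 2, "dy": 3.5},
  {"dx": 2, "dy": 3.5},
  {"dx": 2, "dy": 3.5},
], fingers=0, grip_force=20)

```text
validation failed for argument at $.mo...
```

jog_arm([
  {"dx": 0.45, "dy": 3.75},
  {"dx": 0.45, "dy": 3.75},
  {"dx": 0.45, "dy": 3.75},
  {"dx": 0.45, "dy": 3.75},
  {"dx": 0.45, "dy": 3.75},
  {"dx": 0.45, "dy": 3.75},
  {"dx": 0.45, "dy": 3.75},
  {"dx": 0.45, "dy": 3.75},
  {"dx": 0.45, "dy": 3.75},
  {"dx": 0.45, "dy": 3.75},
  {"dx": 0.45, "dy": 3.75},
  {},
])

```text
validation failed for argument at $.mo...
```

jog_arm([
  {"dx": 2, "dy": 3.5, "dz": 0, "turn": 0.015},
  {"dx": 2, "dy": 3.5, "dz": 0, "turn": 0},
  {"dx": 2, "dy": 3.5, "dz": 0, "turn": 0},
  {"dx": 2, "dy": 3.5, "dz": 0, "turn": 0},
  {"dx": 2, "dy": 3.5, "dz": 0, "turn": 0},
  {"dx": 2, "dy": 3.5, "dz": 0, "turn": 0},
  {"dx": 2, "dy": 3.5, "dz": 0, "turn": 0},
  {"dx": 2, "dy": 3.5, "dz": 0, "turn": 0},
  {"dx": 2, "dy": 3.5, "dz": 0, "turn": 0},
  {"dx": 2, "dy": 3.5, "dz": 0, "turn": 0},
  {"dx": 2, "dy": 3.5, "dz": 0, "turn": 0},
  {"dx": 2, "dy": 3.5, "dz": 0, "turn": 0},
], fingers=0, grip_force=20)

```text
time: 1.1
tool_pos: [0.4234, -0.2277, 0.2311]
tcp_rot: [-3.109, -0.453, 0.0]
wrist_force: [1.7, 0.2, 0.6]
width: 0.001
```

jog_arm([
  {"dx": 0.5, "dy": 4.1, "dz": 0, "turn": 0},
  {"dx": 0.5, "dy": 4.1, "dz": 0, "turn": 0},
  {"dx": 0.5, "dy": 4.1, "dz": 0, "turn": 0},
  {"dx": 0.5, "dy": 4.1, "dz": 0, "turn": 0},
  {"dx": 0.5, "dy": 4.1, "dz": 0, "turn": 0},
  {"dx": 0.5, "dy": 4.1, "dz": 0, "turn": 0},
  {"dx": 0.5, "dy": 4.1, "dz": 0, "turn": 0},
  {"dx": 0.5, "dy": 4.1, "dz": 0, "turn": 0},
  {"dx": 0.5, "dy": 4.1, "dz": 0, "turn": 0},
  {"dx": 0.5, "dy": 4.1, "dz": 0, "turn": 0},
  {"dx": 0.5, "dy": 4.0, "dz": 0, "turn": 0},
  {"dx": 0, "dy": 0, "dz": 0, "turn": 0},
])

```text
time: 2.1
tool_pos: [0.4782, 0.2266, 0.231]
tcp_rot: [-3.104, -0.461, -0.001]
wrist_force: [-0.1, -0.7, 0.6]
width: 0.002
```

jog_arm([
  {"dx": 0, "dy": 0, "dz": -3, "turn": 0},
  {"dx": 0, "dy": 0, "dz": -3, "turn": 0},
  {"dx": 0, "dy": 0, "dz": -2, "turn": 0},
  {"dx": 0, "dy": 0, "dz": -1, "turn": 0},
  {"dx": 0, "dy": 0, "dz": 0, "turn": 0},
  {"dx": 0, "dy": 0, "dz": 0, "turn": 0},
])

```text
time: 2.6
tool_pos: [0.478, 0.2199, 0.1412]
tcp_rot: [3.108, 0.453, -0.001]
wrist_force: [0.6, 0.5, 1.0]
width: -0.001
```

```bash
cat > v.py <<'E'
from h import *
import sys
p,d=viewer.read_camera("side"); i=viewer.camera_info("side")
s=bot.read_state(); print(s["time"],s["tool_pos"],s["wrist_force"])
print("tcp px",proj(i,s["tool_pos"]))
a=p[145:310,170:300,::-1]
cv2.imwrite(sys.argv[1],cv2.resize(a,None,fx=3.6,fy=3.6,interpolation=2))
E
python3 v.py pics/s1.png
```

```text
2.65 [0.47895228 0.22030928 0.14234962] [0.68302385 0.03657044 0.35247351]
tcp px (np.float64(254.2553304027793), np.float64(245.1346278513276))
```

View pics/s1.png

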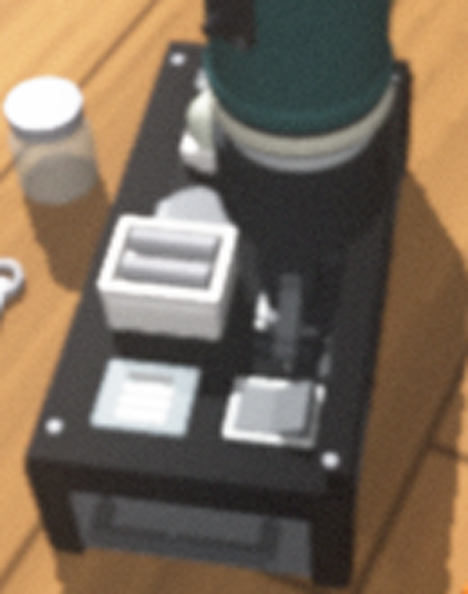

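The fingertip (crop (290,365), projected TCP (303,360)) hangs 30 mm above the main switch's front half, with nothing near it. I'll lower it and press.

jog_arm([
  {"dx": 0, "dy": 0.1, "dz": -1.2, "turn": 0},
  {"dx": 0, "dy": 0.1, "dz": -0.8, "turn": 0},
  {"dx": 0, "dy": 0, "dz": -0.4, "turn": 0},
  {"dx": 0, "dy": 0, "dz": 0, "turn": 0},
  {"dx": 0, "dy": 0, "dz": 0, "turn": 0},
])

```text
time: 3.07
tool_pos: [0.4779, 0.2222, 0.1169]
tcp_rot: [3.108, 0.454, -0.001]
wrist_force: [0.4, 0.1, -0.2]
width: -0.004
```

jog_arm([
  {"dx": 0, "dy": 0, "dz": -0.2, "turn": 0},
  {"dx": 0, "dy": 0, "dz": -0.2, "turn": 0},
  {"dx": 0, "dy": 0, "dz": -0.2, "turn": 0},
  {"dx": 0, "dy": 0, "dz": 0, "turn": 0},
  {"dx": 0, "dy": 0, "dz": 0, "turn": 0},
])

```text
time: 3.48
tool_pos: [0.4782, 0.2224, 0.1113]
tcp_rot: [-3.109, -0.454, -0.0]
wrist_force: [0.8, 0.7, 0.2]
width: -0.005
```

jog_arm([
  {"dx": 0, "dy": 0, "dz": -0.1, "turn": 0},
  {"dx": 0, "dy": 0, "dz": -0.1, "turn": 0},
  {"dx": 0, "dy": 0, "dz": 0, "turn": 0},
  {"dx": 0, "dy": 0, "dz": 0, "turn": 0},
])

```text
time: 3.82
tool_pos: [0.4779, 0.2223, 0.1094]
tcp_rot: [3.109, 0.454, -0.001]
wrist_force: [-0.8, -1.0, 2.3]
width: 0.0
```

jog_arm([
  {"dx": 0, "dy": 0, "dz": -0.1, "turn": 0},
  {"dx": 0, "dy": 0, "dz": -0.1, "turn": 0},
  {"dx": 0, "dy": 0, "dz": 0, "turn": 0},
  {"dx": 0, "dy": 0, "dz": 0, "turn": 0},
])

```text
time: 4.15
tool_pos: [0.4779, 0.2222, 0.107]
tcp_rot: [3.109, 0.454, -0.001]
wrist_force: [-0.9, -0.7, 2.8]
width: 0.001
```

jog_arm([
  {"dx": 0, "dy": 0, "dz": -0.1, "turn": 0},
  {"dx": 0, "dy": 0, "dz": -0.1, "turn": 0},
  {"dx": 0, "dy": 0, "dz": 0, "turn": 0},
  {"dx": 0, "dy": 0, "dz": 0, "turn": 0},
])

```text
time: 4.48
tool_pos: [0.4782, 0.2223, 0.1051]
tcp_rot: [3.109, 0.454, -0.0]
wrist_force: [-1.6, -0.8, 1.8]
width: 0.004
```

jog_arm([
  {"dx": 0, "dy": 0, "dz": -0.1, "turn": 0},
  {"dx": 0, "dy": 0, "dz": 0, "turn": 0},
  {"dx": 0, "dy": 0, "dz": 0, "turn": 0},
])

```text
time: 4.73
tool_pos: [0.4783, 0.2224, 0.1044]
tcp_rot: [-3.109, -0.454, -0.0]
wrist_force: [-1.2, -0.5, 3.0]
width: 0.002
```

jog_arm([
  {"dx": 0, "dy": 0, "dz": -0.1, "turn": 0},
  {"dx": 0, "dy": 0, "dz": 0, "turn": 0},
  {"dx": 0, "dy": 0, "dz": 0, "turn": 0},
])

```text
time: 4.98
tool_pos: [0.4783, 0.2224, 0.1038]
tcp_rot: [-3.109, -0.454, -0.001]
wrist_force: [-3.7, -1.2, 6.5]
width: -0.001
```

jog_arm([
  {"dx": 0, "dy": 0, "dz": -0.1, "turn": 0},
  {"dx": 0, "dy": 0, "dz": 0, "turn": 0},
  {"dx": 0, "dy": 0, "dz": 0, "turn": 0},
])

```text
time: 5.23
tool_pos: [0.4784, 0.2224, 0.1031]
tcp_rot: [-3.109, -0.454, -0.001]
wrist_force: [-3.7, -1.8, 9.1]
width: -0.0
```

jog_arm([
  {"dx": 0, "dy": 0, "dz": 1, "turn": 0},
  {"dx": 0, "dy": 0, "dz": 3, "turn": 0},
  {"dx": 0.8, "dy": -2.2, "dz": 0, "turn": 0},
  {"dx": 0.8, "dy": -2.2, "dz": 0, "turn": 0},
  {"dx": 0.75, "dy": -2.0, "dz": 0, "turn": 0},
  {"dx": 0, "dy": 0, "dz": 0, "turn": 0},
  {"dx": 0, "dy": 0, "dz": 0, "turn": 0},
])

```text
time: 5.82
tool_pos: [0.5022, 0.1577, 0.1424]
tcp_rot: [-3.109, -0.45, -0.001]
wrist_force: [-0.1, 0.1, -0.3]
width: 0.001
```

```bash
python3 v.py pics/s2.png
```

```text
5.8667 [0.50179938 0.15830222 0.14227092] [-0.66211255  0.72630233  0.38223929]
tcp px (np.float64(257.2656970190679), np.float64(217.7350266754793))
```

View pics/s2.png

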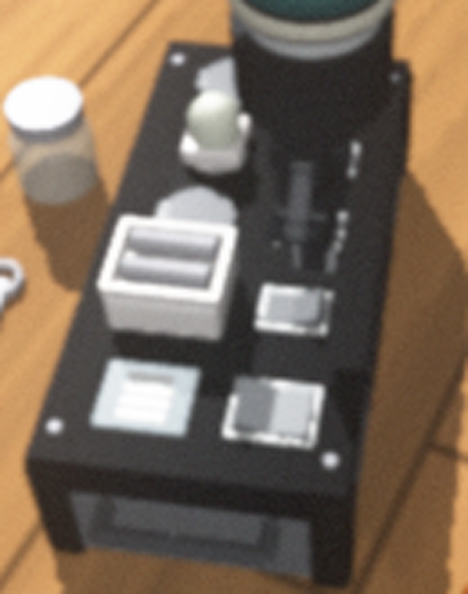

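The main switch's shading has flipped at crop (275,408): front half level, back half up. Rocker 1 at (295,308) is still off under the tip. Now rocker 1.

jog_arm([
  {"dx": 0, "dy": 0, "dz": -1.5, "turn": 0},
  {"dx": 0, "dy": 0, "dz": -1, "turn": 0},
  {"dx": 0, "dy": 0, "dz": -0.5, "turn": 0},
  {"dx": 0, "dy": 0, "dz": -0.1, "turn": 0},
  {"dx": 0, "dy": 0, "dz": -0.1, "turn": 0},
  {"dx": 0, "dy": 0, "dz": -0.1, "turn": 0},
  {"dx": 0, "dy": 0, "dz": -0.1, "turn": 0},
  {"dx": 0, "dy": 0, "dz": 0, "turn": 0},
  {"dx": 0, "dy": 0, "dz": 0, "turn": 0},
])

```text
time: 6.62
tool_pos: [0.5018, 0.1586, 0.1088]
tcp_rot: [-3.108, -0.453, -0.001]
wrist_force: [-2.0, 0.1, 2.9]
width: -0.001
```

jog_arm([
  {"dx": 0, "dy": 0, "dz": -0.1, "turn": 0},
  {"dx": 0, "dy": 0, "dz": -0.1, "turn": 0},
  {"dx": 0, "dy": 0, "dz": -0.1, "turn": 0},
  {"dx": 0, "dy": 0, "dz": -0.1, "turn": 0},
  {"dx": 0, "dy": 0, "dz": 0, "turn": 0},
  {"dx": 0, "dy": 0, "dz": 0, "turn": 0},
])

```text
time: 7.12
tool_pos: [0.5016, 0.1582, 0.1041]
tcp_rot: [3.109, 0.453, -0.0]
wrist_force: [-2.9, 0.4, 2.3]
width: -0.001
```

jog_arm([
  {"dx": 0, "dy": 0, "dz": -0.1, "turn": 0},
  {"dx": 0, "dy": 0, "dz": 0, "turn": 0},
  {"dx": 0, "dy": 0, "dz": 0, "turn": 0},
])

```text
time: 7.37
tool_pos: [0.5017, 0.1582, 0.1035]
tcp_rot: [3.109, 0.454, -0.0]
wrist_force: [-3.0, 0.3, 5.3]
width: -0.001
```

jog_arm([
  {"dx": 0, "dy": 0, "dz": -0.1, "turn": 0},
  {"dx": 0, "dy": 0, "dz": 0, "turn": 0},
  {"dx": 0, "dy": 0, "dz": 0, "turn": 0},
])

```text
time: 7.62
tool_pos: [0.5017, 0.1583, 0.1029]
tcp_rot: [3.109, 0.454, -0.0]
wrist_force: [-4.2, -0.1, 8.7]
width: 0.003
```

It reached the stop at about 9 N, the same as the main switch. Next I lift and move over rocker 3.

jog_arm([
  {"dx": 0, "dy": 0, "dz": 1, "turn": 0},
  {"dx": 0, "dy": 0, "dz": 3, "turn": 0},
  {"dx": 0.9, "dy": -3.0, "dz": 0, "turn": 0},
  {"dx": 0.9, "dy": -3.0, "dz": 0, "turn": 0},
  {"dx": 0.9, "dy": -3.0, "dz": 0, "turn": 0},
  {"dx": 0.85, "dy": -2.9, "dz": 0, "turn": 0},
  {"dx": 0, "dy": 0, "dz": 0, "turn": 0},
  {"dx": 0, "dy": 0, "dz": 0, "turn": 0},
])

```text
time: 8.28
tool_pos: [0.538, 0.0379, 0.1426]
tcp_rot: [3.109, 0.449, 0.002]
wrist_force: [-0.7, 0.3, -0.3]
width: 0.003
```

```bash
python3 v.py pics/s3.png
```

```text
8.3333 [0.53748492 0.03891146 0.14237725] [-1.34929635  0.4332231  -0.0630497 ]
tcp px (np.float64(265.51253600702813), np.float64(174.8360693870806))
```

View pics/s3.png

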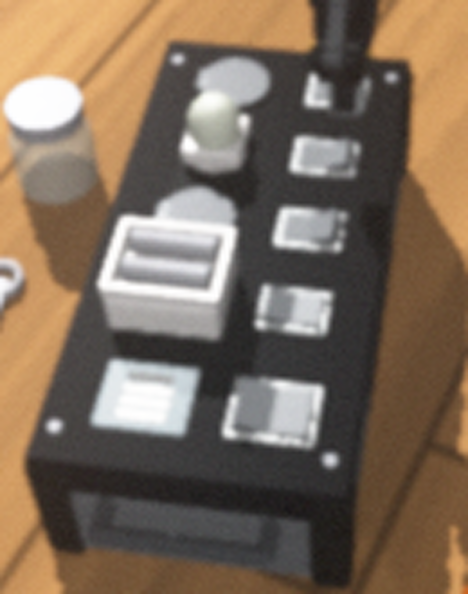

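Main and rocker 1 are now on (shading flipped at crop (275,408) and (295,308)). Rockers 2 (310,230), 3 (325,157) and 4 are off, and the charger and lamp have not moved. The tip is above rocker 3, in line with the lamp, so I'll press.

jog_arm([
  {"dx": 0, "dy": 0, "dz": -1.5, "turn": 0},
  {"dx": 0, "dy": 0, "dz": -1, "turn": 0},
  {"dx": 0, "dy": 0, "dz": -0.5, "turn": 0},
  {"dx": 0, "dy": 0, "dz": -0.1, "turn": 0},
  {"dx": 0, "dy": 0, "dz": -0.1, "turn": 0},
  {"dx": 0, "dy": 0, "dz": -0.1, "turn": 0},
  {"dx": 0, "dy": 0, "dz": -0.1, "turn": 0},
  {"dx": 0, "dy": 0, "dz": 0, "turn": 0},
  {"dx": 0, "dy": 0, "dz": 0, "turn": 0},
])

```text
time: 9.08
tool_pos: [0.5375, 0.0396, 0.1089]
tcp_rot: [-3.108, -0.453, -0.001]
wrist_force: [-0.5, 0.9, 0.6]
width: -0.001
```

jog_arm([
  {"dx": 0, "dy": 0, "dz": -0.1, "turn": 0},
  {"dx": 0, "dy": 0, "dz": -0.1, "turn": 0},
  {"dx": 0, "dy": 0, "dz": -0.1, "turn": 0},
  {"dx": 0, "dy": 0, "dz": -0.1, "turn": 0},
  {"dx": 0, "dy": 0, "dz": 0, "turn": 0},
  {"dx": 0, "dy": 0, "dz": 0, "turn": 0},
])

```text
time: 9.58
tool_pos: [0.5369, 0.0392, 0.1041]
tcp_rot: [3.109, 0.454, -0.001]
wrist_force: [-1.0, -0.7, 3.1]
width: -0.001
```

jog_arm([
  {"dx": 0, "dy": 0, "dz": -0.1, "turn": 0},
  {"dx": 0, "dy": 0, "dz": 0, "turn": 0},
  {"dx": 0, "dy": 0, "dz": 0, "turn": 0},
])

```text
time: 9.83
tool_pos: [0.5371, 0.0392, 0.1035]
tcp_rot: [3.109, 0.454, -0.0]
wrist_force: [-2.7, 0.4, 5.1]
width: 0.005
```

jog_arm([
  {"dx": 0, "dy": 0, "dz": -0.1, "turn": 0},
  {"dx": 0, "dy": 0, "dz": 0, "turn": 0},
  {"dx": 0, "dy": 0, "dz": 0, "turn": 0},
])

```text
time: 10.08
tool_pos: [0.5371, 0.0392, 0.1029]
tcp_rot: [3.109, 0.454, -0.001]
wrist_force: [-4.6, -0.3, 7.9]
width: -0.002
```

Same end position and force. I'll lift clear, back away and check.

jog_arm([
  {"dx": 0, "dy": 0, "dz": 1, "turn": 0},
  {"dx": 0, "dy": 0, "dz": 3, "turn": 0},
  {"dx": 0, "dy": 0, "dz": 4, "turn": 0},
  {"dx": 0, "dy": 0, "dz": 3, "turn": 0},
  {"dx": -1, "dy": -4, "dz": 0, "turn": 0},
  {"dx": -1, "dy": -4, "dz": 0, "turn": 0},
  {"dx": -1, "dy": -4, "dz": 0, "turn": 0},
  {"dx": -1, "dy": -4, "dz": 0, "turn": 0},
  {"dx": -1, "dy": -4, "dz": 0, "turn": 0},
  {"dx": -1, "dy": -4, "dz": 0, "turn": 0},
  {"dx": 0, "dy": 0, "dz": 0, "turn": 0},
  {"dx": 0, "dy": 0, "dz": 0, "turn": 0},
])

```text
time: 11.08
tool_pos: [0.4769, -0.203, 0.2126]
tcp_rot: [3.109, 0.446, 0.002]
wrist_force: [-0.5, -0.0, -0.2]
width: -0.001
```

```bash
python3 v.py pics/s4.png; python3 - <<'E'
from h import *
p,d=viewer.read_camera("top"); a=np.load("top.npz")["p"]
b=p[90:255,80:335,::-1]; a=a[90:255,80:335,::-1]
cv2.imwrite("pics/t2.png",cv2.resize(np.vstack([b,cv2.absdiff(b,a)*2]),None,fx=1.8,fy=1.8,interpolation=2))
E
```

```text
11.1333 [ 0.47717767 -0.20148022  0.21244751] [-0.47279376 -0.45133997  0.84221426]
tcp px (np.float64(328.7316882566712), np.float64(99.18582688205197))
```

View pics/s4.png

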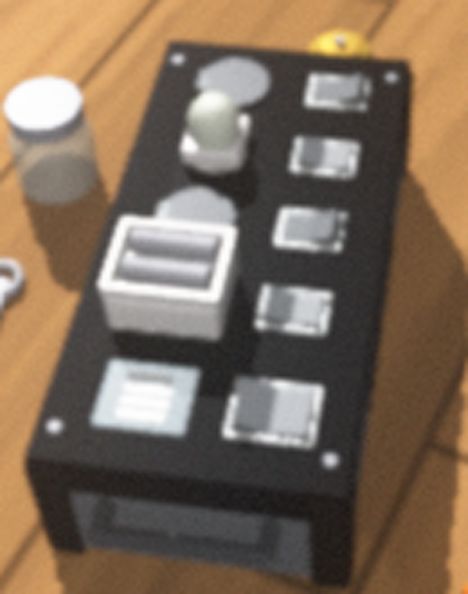

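View pics/t2.png

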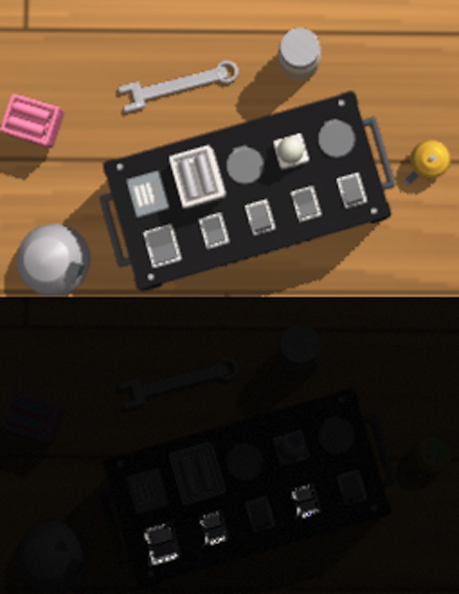

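The side view shows main (275,408), rocker 1 (295,308) and rocker 3 (325,157) on, and rockers 2 and 4 off. In the top-view difference only those three switches changed. The charger, lamp and bystanders did not move.

```bash
python3 -c "
from workcell import bot
print(bot.finish_job())"
```

```text
the job is handed in; nothing more can be done
None
```

The job is handed in. I pressed the main switch, then rocker 1 (charger), then rocker 3 (lamp) with the closed fingertip. Each went to its stop, with at most about 9 N read at the wrist while holding (limit 25 N), and the whole run took about 11 s.

In the last side view, main, rocker 1 and rocker 3 are on, and rockers 2 and 4 are off. Compared with the first top view, only those three switches changed. The charger, lamp, headlamp, bell, spanner and jar show no movement, and the arm stands clear of everything.

I could see the switch states only from the camera shading, not as joint angles. My first two move calls were refused because rows left out some values, and the arm did not move. No check failed or disagreed.

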